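# Set the rack holder's gap with its knurled wheel

### The arm

A 7-joint arm with a two-finger parallel gripper is mounted at the origin on the work surface. World frame = base frame: x ahead of the robot, y to its left, z up, the work surface at z = 0. Lengths are in m, angles in rad, forces in N, time in s.
With the tool pointing down it reaches from about 0.4 to 0.85 m from the base axis. Payload 4.5 kg.
Tool frame: the origin (TCP) lies midway between the tips of the shut fingers; the grasp point (between the pads) lies 19 mm behind it; x points along the fingers, z is the direction in which the jaws open and shut, and the axes are right-handed (so a half turn about x gives the same grasp; the last joint's range is limited). The gripper opens to 88 mm and grips with 3 to 60 N. Pads are 18 mm wide; open, the fingers measure 123 mm over their backs; the gripper's body (75 mm by 187 mm) begins 45 mm behind the grasp point.
Start: joints at [1.175, 0.689, -0.195, 1.565, 0.157, 0.902, -0.215], TCP at [0.26, -0.568, 0.239] pointing down, gripper open.
Joint ranges: [-3.01, 3.01], [-0.46, 2.08], [-1.47, 1.51], [0.13, 2.56], [-1, 4.14], [0.04, 2.09], [-2.66, 2.66]. Speed limits (rad/s): [2.57, 2.57, 3.14, 3.14, 3.14, 3.14, 3.14].

### API

Orientations are given as a unit quaternion [x, y, z, w].
In Python, from station import telemetry, viewer, ctrl gives the robot as it stands.
- The arm moves only by the tool apply_moves, never from a script. Its argument "steps" is a list of rows, each a list of 5 numbers: the shift along the tool's x, y, z in units of 30 mm (1.0 is 30 mm), then the turn about the tool's x in units of 6 degrees (1.0 is 6 degrees), then the opening, from 0 (shut) to 1 (fully open). A call has exactly 8 rows; each row shifts and turns the commanded pose from where the row before left it, along the tool's axes as they then stand; what a row does not reach is not made up. A row lasts 1/8 s, in which the tool goes at most 62.5 mm and 10.7 degrees, less where a joint would pass 70% of its speed; a pose out of reach is approached as far as the arm can. A call is refused whole if a number of a shift passes 1 or a number of a turn 1, either way. A call with a gripper value outside its range is refused whole. The fingers move at their own pace and stop on an object; "grip_force" is the grip in N (left out, the last holds). Time passes only in rows, so rows that do not move let the fingers close, or fill a call up. It gives the time, the measured TCP pose, the force and the opening at its end, in the units of the state.
- telemetry.observe(): the state, without advancing time (a new reading comes with each control period).
- viewer.read_camera(name): name is "scene" or "top" or "wrist"; returns (picture, depth): 384x512x3 uint8, blue, green, red; 384x512 float32, m along the optical axis (not along the pixel's ray), 0 where there is no reading.
- viewer.camera_info(name): a dict with "fov_y" (degrees; the focal length in pixels is half the picture's height over the tangent of half this angle, whatever the lens; pixels are square), "cx", "cy" (the principal point, pixels), "world_from_camera" (4x4, takes a point from camera to world coordinates). Camera axes: x right, y up, looking along -z (the intrinsics and any distortion apply to the point x, -y, -z); pixel columns grow to the right and rows downward; lengths in m; the calibration is good to about 2 mm. A picture is of the moment at which its call begins: read the wrist's pose just before it. camera_info takes no time and is no camera call; for the wrist camera it gives the pose at the moment of the call.
- ctrl.job_done(): hands the job in, once; it reports no verdict.
The state is a dict: "time": time; "q": joint angles; "joint_velocities": joint speeds; "effort": joint torques, N m; "tcp_pos": TCP position; "orientation": TCP orientation; "wrist_force": force on the tool from outside, world axes, zero at the start; "torque": the same for the moment, N m; "gripper_width": finger opening in m.
Only numpy, scipy, OpenCV 4.12 (cv2) and the standard library are available. Lean on these libraries where they do the work, as an engineer would, in place of code of your own. Each camera call takes 0.05 s, during which the arm holds its last target.

### The job

Set the rack holder for the next tube rack: press a fingertip on top of the knurled wheel and roll it, in as many strokes as you need, until the gap between the jaws has closed so far that the tip of the sliding jaw's pointer stands opposite the raised gauge mark, within the mark's width. Move the jaw only by rolling the wheel: do not touch the jaw or the gauge mark. Do not pick up or shift anything else, and finish with the hand clear.

Things in the scene. Friction and masses are not known exactly. Their poses are not given: they have to be found in the camera images.
- holder: adjustable rack holder of bare aluminium, bolted to the deck; place and yaw vary. Base plate 170 mm (x) by 300 mm (y from -135 to +165) by 12 mm thick. Origin on the deck, z up. Fixed jaw across the -y end (inner face y = -115 mm, top 54 mm above the deck), knurled wheel at the +y end, gauge rail along the +x edge (x 61 to 83 mm, top 46 mm up)
- jaw: sliding jaw: aluminium block 90 mm (holder x) by 14 mm (y), top 54 mm above the deck, between fixed jaw and wheel; origin on the base plate under its middle. Slides along the holder's y, 46 mm of travel; towards -y (away from the wheel) closes the gap. Geared to the wheel without slack. Not to be touched
- pointer (a point): tip of the dark steel pointer (3 mm wide) that sticks out of the sliding jaw in the holder's +x direction over the gauge rail, 51 mm above the deck
- gauge: gauge rider, stiff on the rail: a low steel saddle 22 mm long (y) with a raised dark bar 8 mm wide (y), 18 mm long (x), 12 mm high across it: the gauge mark. Set 20 to 40 mm to the -y side of the holder's origin, on the closing side of the pointer at the start. Origin at its underside on the bar's centre line. Not to be touched
- mark (a point): middle of the end face of the gauge mark bar, where the pointer's tip comes opposite it (3 mm beyond the tip in x, same height). In the holder's frame the pointer is set when its y equals the mark's y; the bar reaches 4 mm to either side. The point's axes are the holder's
- wheel: knurled steel wheel, 68 mm diameter, 30 mm wide; origin at its centre (turns with it), at x = 0, y = 118, z = 54 mm in the holder's frame; axis along the holder's x. Fixed axle; cheeks along its two flat sides reach 76 mm above the deck. Rolling its top towards the holder's -y (the jaws) closes the gap, +y opens it: 3.4 mm at the rim moves the jaw 1 mm. Light friction (0.04 N m) keeps it where left
- crown (a point): topmost point of the wheel, 88 mm above the deck; does not turn (its axes are the holder's). The wheel does not give under the finger: friction of a fingertip pressed on it with some 5 to 20 N rolls it
- cap: a yellow plastic screw cap, 30 mm across and 16 mm high, lying loose on the holder's base plate between the two jaws, near the fixed one; origin under its centre. A bystander
- vial: small clear jar with a white lid, 30 mm across, 50 mm high, standing on the deck beyond the holder; origin under its centre. A bystander
- microrack: low dark purple microtube rack, 90 x 90 x 28 mm (tubes to 38 mm), beside the fixed-jaw end of the holder; origin under its centre. A bystander
- tuberack: stepped blue tube rack, 110 x 190 mm, steps 35 and 65 mm high, capped tubes up to 131 mm high; origin at its underside near the step. A bystander
- flask: small amber bottle with a blue cap, 38 mm across, 70 mm high, standing on the robot's side of the holder; origin under its centre. A bystander
- pipette: hand pipette lying on the deck, 220 mm long along its x axis, 24 mm thick; origin at its underside. A bystander

How it is judged:
By the outcome, as a careful person would: the job done as asked, in the order asked, and still so for the second after the job is handed in, with the robot touching nothing.
It also fails if it takes over 51 s, if anything falls off the work surface, if the arm or the gripper's body presses on something with over 40 N, if the wrist force passes 120 N, or if a joint passes its speed limit or range.

## Working session

There is one attempt and no reset: what is moved stays moved. The work goes in short steps, Python scripts to look and compute and a tool call to move; the robot and the scene stay as the last step left them, time stands still between calls to the robot, and variables do not carry over. Pictures are saved under pics/ and viewed, and the job is handed in when it is done.

Besides the shell and the picture viewer there is one more tool, called after "Emit:" as name(argument=value, ...) on one line, values as JSON. apply_moves: Moves the arm, as the interface text tells. Its arguments: {"type":"object","properties":{"steps":{"type":"array","items":{"type":"array","items":{"type":"number"}}},"grip_force":{"type":"number"}},"required":["steps"]}

```bash
ls; mkdir -p pics; cat > h.py <<'E'
import numpy as np,cv2
from station import telemetry,viewer,ctrl
def cam(n):
    i=viewer.camera_info(n); p,d=viewer.read_camera(n); return p,d,i
E
python3 - <<'E'
from h import *
print(telemetry.observe())
for n in ["scene","top","wrist"]:
    p,d,i=cam(n); cv2.imwrite(f"pics/{n}0.png",p); np.savez(f"{n}0.npz",p=p,d=d); print(n,i)
E
```

```text
pics
{'time': 0.0, 'q': array([ 1.174779  ,  0.68998075, -0.19448315,  1.56633782,  0.15730556,
        0.90249835, -0.21513422]), 'joint_velocities': array([ 0.0006659 , -0.00072647,  0.00163449, -0.0001139 ,  0.00030915,
       -0.00236491,  0.0011429 ]), 'effort': array([ 2.70157607e-04, -5.27549815e+01, -1.26691595e+00, -1.53426558e+01,
       -5.27223281e-02,  6.48398098e-03,  1.66529562e-04]), 'tcp_pos': array([ 0.26011588, -0.56760675,  0.23791293]), 'orientation': array([ 0.38216219,  0.59570613, -0.38155787,  0.59455854]), 'wrist_force': array([ 0.2588748 , -0.92522062, -0.08054717]), 'torque': array([-0.00265631, -0.01615339, -0.01227713]), 'gripper_width': 0.08783002786103422}
scene {'fov_y': 54.91829926883698, 'cx': 255.9014284460577, 'cy': 187.25998174198958, 'world_from_camera': array([[ 0.73137621, -0.44471827,  0.51702467,  1.07066718],
       [ 0.68185621,  0.46274778, -0.56651266, -0.45813171],
       [ 0.01268651,  0.76687036,  0.64167663,  0.70798076],
       [ 0.        ,  0.        ,  0.        ,  1.        ]])}
top {'fov_y': 52.66118440763917, 'cx': 262.5664671120938, 'cy': 192.6430897894338, 'world_from_camera': array([[ 0.02171173,  0.99854327, -0.04939577,  0.48677865],
       [-0.99923125,  0.02328679,  0.03153767,  0.10677054],
       [ 0.032642  ,  0.04867306,  0.99828124,  1.04940566],
       [ 0.        ,  0.        ,  0.        ,  1.        ]])}
wrist {'fov_y': 70.15042014930225, 'cx': 257.32885804457254, 'cy': 190.92587260954076, 'world_from_camera': array([[ 0.41700709,  0.85992758,  0.29432914,  0.33652565],
       [-0.90890145,  0.39517852,  0.13316193, -0.53154525],
       [-0.00180293, -0.32304565,  0.94638166,  0.3848282 ],
       [ 0.        ,  0.        ,  0.        ,  1.        ]])}
```

View pics/top0.png

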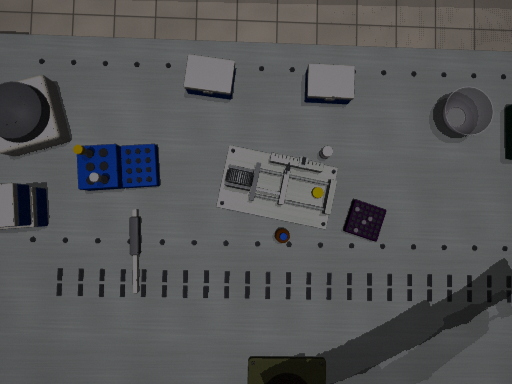

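View pics/scene0.png

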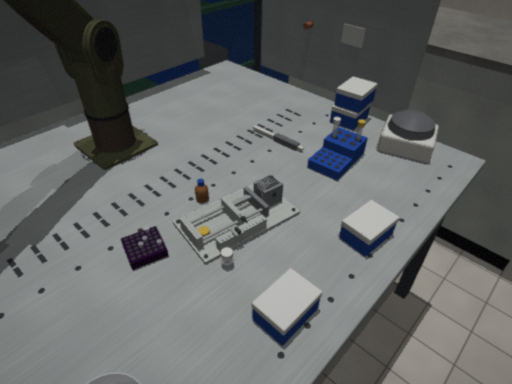

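```bash
python3 - <<'E'
import numpy as np,cv2
for n,(r0,r1,c0,c1) in {"top":(135,245,205,350),"scene":(165,270,165,310)}.items():
    p=np.load(f"{n}0.npz")["p"][r0:r1,c0:c1]
    p=cv2.resize(p,None,fx=5,fy=5,interpolation=cv2.INTER_CUBIC)
    cv2.imwrite(f"pics/{n}0z.png",np.clip(p.astype(float)*1.3,0,255).astype(np.uint8))
E
```

```text
(no output)
```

View pics/top0z.png

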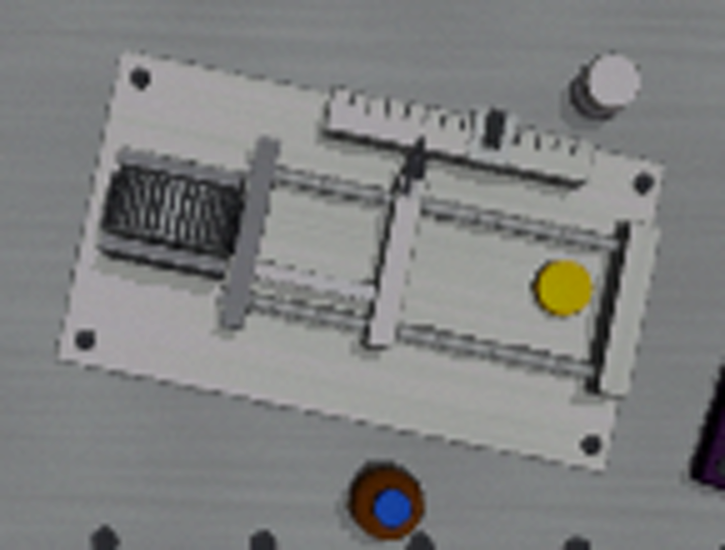

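View pics/scene0z.png

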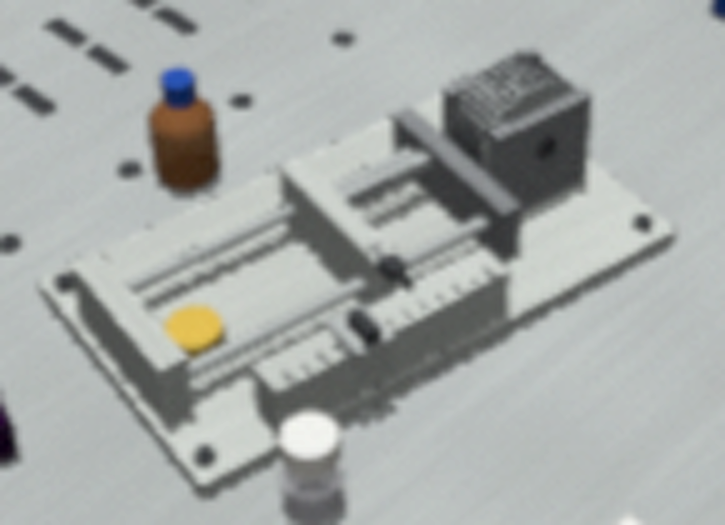

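```bash
cat >> h.py <<'E'
def ray(i,u,v,z,H=384):
    f=H/2/np.tan(np.radians(i["fov_y"])/2); M=np.asarray(i["world_from_camera"])
    d=M[:3,:3]@np.array([(u-i["cx"])/f,-(v-i["cy"])/f,-1.0]); o=M[:3,3]
    return o+d*(z-o[2])/d[2]
def proj(i,P,H=384):
    f=H/2/np.tan(np.radians(i["fov_y"])/2); M=np.asarray(i["world_from_camera"])
    c=M[:3,:3].T@(np.asarray(P)-M[:3,3]); return np.array([i["cx"]+f*c[0]/-c[2],i["cy"]-f*c[1]/-c[2]])
def fitholder(Hxy,Wxy):
    H=np.asarray(Hxy,float);W=np.asarray(Wxy,float); h=H-H.mean(0);w=W-W.mean(0)
    a=np.arctan2((h[:,0]*w[:,1]-h[:,1]*w[:,0]).sum(),(h*w).sum())
    R=np.array([[np.cos(a),-np.sin(a)],[np.sin(a),np.cos(a)]]); t=W.mean(0)-R@H.mean(0)
    return a,R,t,W-(H@R.T+t)
E
python3 - <<'E'
from h import *
i=viewer.camera_info("top")
z=lambda u,v:((u+.5)/5-.5+205,(v+.5)/5-.5+135)
C=[(122,52),(663,165),(605,470),(58,360)]; Hc=[(.085,.165),(.085,-.135),(-.085,-.135),(-.085,.165)]
W=[ray(i,*z(*c),.012)[:2] for c in C]
a,R,t,r=fitholder(Hc,W); print(np.degrees(a),t,r*1000)
inv=lambda P:R.T@(P[:2]-t)
print("pointer",inv(ray(i,*z(420,143),.051)),"mark",inv(ray(i,*z(494,130),.056)))
print("crown",R@[0,.118]+t, "markxy",R@inv(ray(i,*z(494,130),.056))+t)
# rays of wheel area
print("wheelctr", inv(ray(i,*z(172,208),.085)))
p,d=(np.load("top0.npz")[k] for k in "pd"); print(d[170:190:4,225:250:5])
E
```

```text
-10.20028235795217 [0.5519288  0.02028675] [[-0.65585407 -0.62537709]
 [-1.07618221  1.2308485 ]
 [ 1.20444053  0.40729218]
 [ 0.52759575 -1.01276358]]
pointer [0.06320142 0.00027186] mark [ 0.07687312 -0.03560156]
crown [0.57282537 0.13642172] markxy [ 0.62128226 -0.02836555]
wheelctr [0.00136377 0.11771216]
[[1.0368322  0.9721487  0.9673166  0.98522925 0.97450554]
 [1.0392537  0.9721011  0.96389544 0.96436095 0.9650288 ]
 [0.99515945 0.970075   0.96311826 0.9614568  0.9692421 ]
 [0.9720821  1.01694    0.9779382  0.9609965  0.968392  ]
 [1.0364248  1.0027356  0.9732223  0.97548974 0.97578275]]
```

View pics/wrist0.png

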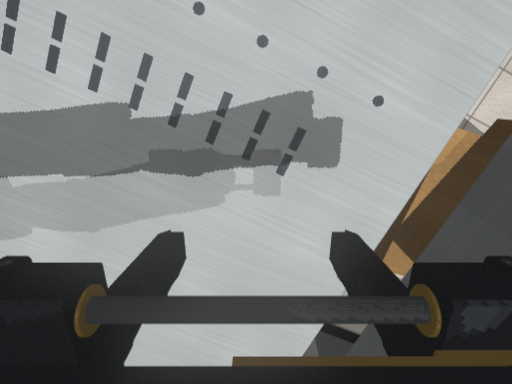

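```bash
python3 - <<'E'
from h import *
from scipy.spatial.transform import Rotation as Ro
s=telemetry.observe(); R=Ro.from_quat(s["orientation"]).as_matrix(); print(R.round(4))
i=viewer.camera_info("wrist"); print("cam in tool",R.T@(i["world_from_camera"][:3,3]-s["tcp_pos"]), "look",R.T@-i["world_from_camera"][:3,2], "up",R.T@i["world_from_camera"][:3,1])
print([np.degrees(np.arctan2(R[1,k],R[0,k])) for k in (1,2)])
E
```

```text
[[-6.000e-04  9.090e-01  4.167e-01]
 [ 1.200e-03  4.167e-01 -9.090e-01]
 [-1.000e+00 -1.000e-04 -1.400e-03]]
cam in tool [-0.14682951  0.08443464 -0.00125024] look [ 9.46408212e-01 -3.22972895e-01 -7.05348710e-05] up [ 3.22972855e-01  9.46408167e-01 -3.40494862e-04]
[np.float64(24.628108069652686), np.float64(-65.37189624025517)]
```

Emit:
apply_moves(steps=[[0,0,0,1,0],[0,0,0,1,0],[0,0,0,1,0],[0,0,0,1,0],[0,0,0,1,0],[0,0,0,0.8,0],[0,0.24,-1,0,0],[0,0.24,-1,0,0]], grip_force=20)

```text
time: 1.15
tcp_pos: [0.2853, -0.5109, 0.2383]
orientation: [0.543, 0.454, -0.542, 0.453]
wrist_force: [0.5, 0.6, 0.3]
gripper_width: 0.0101
```

Emit:
apply_moves(steps=[[0,0.24,-1,0,0],[0,0.24,-1,0,0],[0,0.24,-1,0,0],[0,0.24,-1,0,0],[0,0.24,-1,0,0],[0,0.24,-1,0,0],[0,0.24,-1,0,0],[0,0.24,-1,0,0]])

```text
time: 2.15
tcp_pos: [0.3846, -0.2845, 0.2386]
orientation: [-0.542, -0.454, 0.542, -0.454]
wrist_force: [-0.1, 1.5, -0.7]
gripper_width: 0.0004
```

Emit:
apply_moves(steps=[[0,0.24,-1,0,0],[0,0.24,-1,0,0],[0,0.24,-1,0,0],[0,0.24,-1,0,0],[0,0.24,-1,0,0],[0,0.24,-1,0,0],[0,0.24,-1,0,0],[0,0.24,-1,0,0]])

```text
time: 3.15
tcp_pos: [0.4836, -0.0585, 0.2386]
orientation: [-0.542, -0.454, 0.542, -0.454]
wrist_force: [0.8, -0.5, 1.0]
gripper_width: 0.0005
```

Emit:
apply_moves(steps=[[0,0.25,-1,0,0],[0,0.25,-1,0,0],[0,0.25,-1,0,0],[0,0.25,-1,0,0],[0,0.26,-1,0,0],[0,0.26,-1,0,0],[0,0.24,-0.9,0,0],[0,0,0,0,0]])

```text
time: 4.15
tcp_pos: [0.572, 0.1375, 0.2382]
orientation: [0.542, 0.455, -0.541, 0.454]
wrist_force: [-0.6, -0.6, 0.9]
gripper_width: 0.0006
```

```bash
python3 - <<'E'
from h import *
s=telemetry.observe(); i=viewer.camera_info("wrist"); p,d=viewer.read_camera("wrist")
cv2.imwrite("pics/w1.png",p); np.savez("w1.npz",p=p,d=d,M=i["world_from_camera"]); print(s["tcp_pos"],s["wrist_force"],s["q"][6])
E
```

```text
[0.57202336 0.13747934 0.23820341] [-0.58012984 -0.56648602  0.87437554] -1.994937058445398
```

View pics/w1.png

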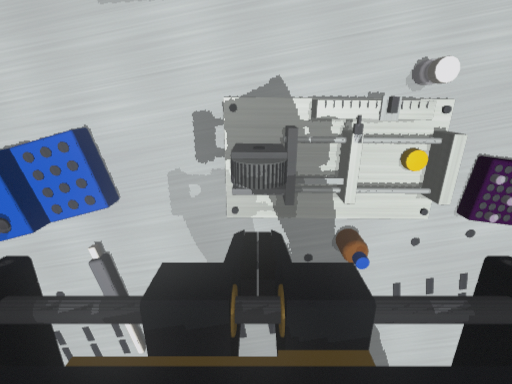

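```bash
python3 - <<'E'
import numpy as np,cv2
p=np.load("w1.npz")["p"]
a=cv2.resize(p[85:235,215:475],None,fx=3,fy=3,interpolation=cv2.INTER_CUBIC)
b=cv2.resize(p[90:140,300:425],None,fx=6,fy=6,interpolation=cv2.INTER_CUBIC)
cv2.imwrite("pics/w1a.png",a);cv2.imwrite("pics/w1b.png",b)
E
```

```text
(no output)
```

View pics/w1a.png

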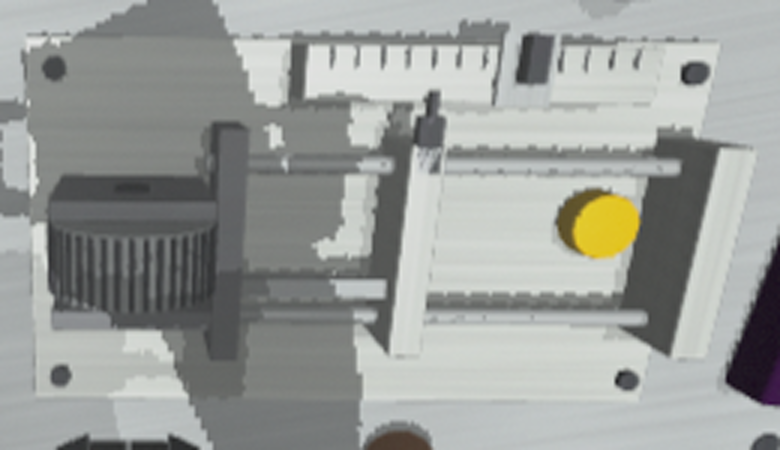

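View pics/w1b.png

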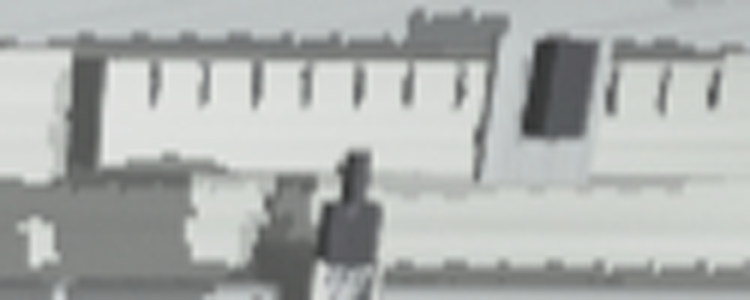

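```bash
cat >> h.py <<'E'
def cloud(i,d):
    f=384/2/np.tan(np.radians(i["fov_y"])/2); M=np.asarray(i["world_from_camera"])
    v,u=np.mgrid[:384,:512]; c=np.stack([(u-i["cx"])/f*d,-(v-i["cy"])/f*d,-d],-1)
    return c@M[:3,:3].T+M[:3,3]
E
python3 - <<'E'
from h import *
i=viewer.camera_info("wrist"); i["world_from_camera"]=np.load("w1.npz")["M"]
p,d=(np.load("w1.npz")[k] for k in "pd")
za=lambda u,v:((u+.5)/3-.5+215,(v+.5)/3-.5+85)
zb=lambda u,v:((u+.5)/6-.5+300,(v+.5)/6-.5+90)
# plate corners
C=[(25,35),(718,42),(640,402),(38,397)]; Hc=[(.085,.165),(.085,-.135),(-.085,-.135),(-.085,.165)]
W=[ray(i,*za(*c),.012)[:2] for c in C]
a,R,t,r=fitholder(Hc,W); print(np.degrees(a),t,r*1000)
S=[(54,67),(695,72),(627,380),(61,376)]; Ws=[(R.T@(ray(i,*za(*c),.012)[:2]-t)).round(4) for c in S]; print("screws",Ws)
X=cloud(i,d); Y=X.copy(); Y[...,:2]=(X[...,:2]-t)@R
inv=lambda P:R.T@(P[:2]-t)
for r_ in (100,104,108,112): print(r_,[(c,*(Y[r_,c]*1000).round(0).astype(int)) for c in range(384,404,2)])
for r_ in (116,120,124): print(r_,[(c,*(Y[r_,c]*1000).round(0).astype(int)) for c in range(354,364,1)])
for z in (.051,.054,.058): print(z,"ptr",inv(ray(i,*zb(358,153),z)).round(4),"mark TR,BR,BL", [inv(ray(i,*zb(*c),z)).round(4) for c in [(600,40),(585,135),(545,135)]])
print("crown",R@[0,.118]+t)
E
```

```text
-10.29977593969043 [0.55037985 0.02104846] [[ 0.28553372 -0.34538911]
 [-0.26817545  1.59281011]
 [-0.19436705 -0.23848605]
 [ 0.17700878 -1.00893495]]
screws [array([0.0723, 0.1525]), array([ 0.072 , -0.1264]), array([-0.0734, -0.1264]), array([-0.0733,  0.1524])]
100 [(384, np.int64(82), np.int64(-27), np.int64(50)), (386, np.int64(82), np.int64(-30), np.int64(48)), (388, np.int64(82), np.int64(-31), np.int64(50)), (390, np.int64(82), np.int64(-32), np.int64(54)), (392, np.int64(83), np.int64(-32), np.int64(59)), (394, np.int64(83), np.int64(-34), np.int64(59)), (396, np.int64(83), np.int64(-36), np.int64(59)), (398, np.int64(83), np.int64(-39), np.int64(59)), (400, np.int64(83), np.int64(-46), np.int64(49)), (402, np.int64(83), np.int64(-49), np.int64(47))]
104 [(384, np.int64(78), np.int64(-27), np.int64(51)), (386, np.int64(78), np.int64(-30), np.int64(49)), (388, np.int64(78), np.int64(-32), np.int64(50)), (390, np.int64(78), np.int64(-32), np.int64(56)), (392, np.int64(78), np.int64(-33), np.int64(59)), (394, np.int64(78), np.int64(-35), np.int64(58)), (396, np.int64(78), np.i
[... 2351 characters left out ...]
np.int64(55)), (358, np.int64(55), np.int64(2), np.int64(54)), (359, np.int64(55), np.int64(1), np.int64(55)), (360, np.int64(55), np.int64(-1), np.int64(55)), (361, np.int64(55), np.int64(-2), np.int64(54)), (362, np.int64(56), np.int64(-3), np.int64(56)), (363, np.int64(55), np.int64(-5), np.int64(53))]
0.051 ptr [0.0654 0.0001] mark TR,BR,BL [array([ 0.0867, -0.0437]), array([ 0.0691, -0.0438]), array([ 0.069, -0.036])]
0.054 ptr [0.0656 0.0012] mark TR,BR,BL [array([ 0.0866, -0.0422]), array([ 0.0692, -0.0424]), array([ 0.0692, -0.0346])]
0.058 ptr [0.0658 0.0026] mark TR,BR,BL [array([ 0.0866, -0.0403]), array([ 0.0694, -0.0404]), array([ 0.0694, -0.0327])]
crown [0.57147805 0.13714698]
```

Emit:
apply_moves(steps=[[1,0,-0.2,0,0],[1,0,-0.2,0,0],[1,0,0,0,0],[1,0,0,0,0],[0.6,0,0,0,0],[0,0,0,0,0],[0,0,0,0,0],[0,0,0,0,0]])

```text
time: 5.2
tcp_pos: [0.5748, 0.1468, 0.1019]
orientation: [0.543, 0.453, -0.542, 0.454]
wrist_force: [0.1, -0.8, -0.2]
gripper_width: 0.0003
```

```bash
python3 - <<'E'
from h import *
i=viewer.camera_info("wrist"); M=np.load("w1.npz")["M"]; i["world_from_camera"]=M; d=np.load("w1.npz")["d"]
X=cloud(i,d); print("bracket z",X[130:205:10,286:298:3,2].round(3)); print("wheel",X[140:190:6,235:285:10,2].round(3))
s=telemetry.observe(); print(s["tcp_pos"],s["wrist_force"])
p,d=viewer.read_camera("scene"); cv2.imwrite("pics/s2.png",cv2.resize(p[80:280,180:400],None,fx=3.5,fy=3,interpolation=cv2.INTER_CUBIC))
E
```

```text
bracket z [[0.027 0.048 0.048 0.047]
 [0.034 0.049 0.048 0.049]
 [0.037 0.049 0.049 0.05 ]
 [0.066 0.049 0.049 0.049]
 [0.065 0.049 0.048 0.049]
 [0.059 0.048 0.049 0.048]
 [0.049 0.048 0.049 0.035]
 [0.049 0.048 0.048 0.013]]
wheel [[0.013 0.012 0.013 0.013 0.013]
 [0.042 0.041 0.054 0.042 0.041]
 [0.077 0.077 0.077 0.076 0.078]
 [0.063 0.063 0.063 0.077 0.078]
 [0.077 0.085 0.087 0.087 0.083]
 [0.076 0.086 0.089 0.087 0.083]
 [0.076 0.087 0.088 0.087 0.083]
 [0.076 0.086 0.09  0.087 0.083]
 [0.077 0.076 0.088 0.087 0.076]]
[0.57484257 0.14677623 0.10187633] [ 0.09609592 -0.76050873 -0.15716314]
```

View pics/s2.png

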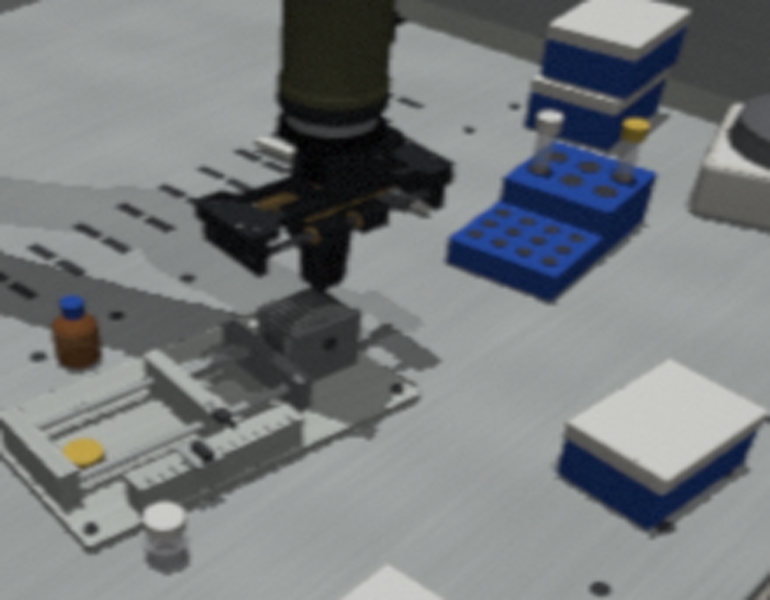

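Emit:
apply_moves(steps=[[0.3,0,0,0,0],[0.1,0,0,0,0],[0.05,0,0,0,0],[0.05,0,0,0,0],[0.03,0,0,0,0],[0,0,0,0,0],[0,0,0,0,0],[0,0,0,0,0]])

```text
time: 6.25
tcp_pos: [0.5738, 0.1467, 0.0878]
orientation: [0.543, 0.454, -0.542, 0.454]
wrist_force: [-6.9, -1.1, 26.9]
gripper_width: 0.0007
```

Emit:
apply_moves(steps=[[-0.025,0,0,0,0],[0,0,0.1,0,0],[0,0,0.14,0,0],[0,0,0.14,0,0],[0,0,0.14,0,0],[0,0,0.14,0,0],[0,0,0.1,0,0],[0,0,0,0,0]])

```text
time: 7.25
tcp_pos: [0.5699, 0.1247, 0.0878]
orientation: [0.543, 0.454, -0.542, 0.454]
wrist_force: [-4.7, -0.1, 20.1]
gripper_width: 0.0005
```

```bash
cat > look.py <<'E'
from h import *
import sys
n=sys.argv[1]
s=telemetry.observe(); i=viewer.camera_info("wrist"); p,d=viewer.read_camera("wrist")
np.savez(n+".npz",p=p,d=d,M=i["world_from_camera"]); print(s["time"],s["tcp_pos"],s["wrist_force"])
cv2.imwrite(f"pics/{n}.png",p)
E
python3 look.py w3
```

```text
7.25 [0.56991379 0.12468216 0.08777827] [-4.731473   -0.09155752 20.09981183]
```

View pics/w3.png

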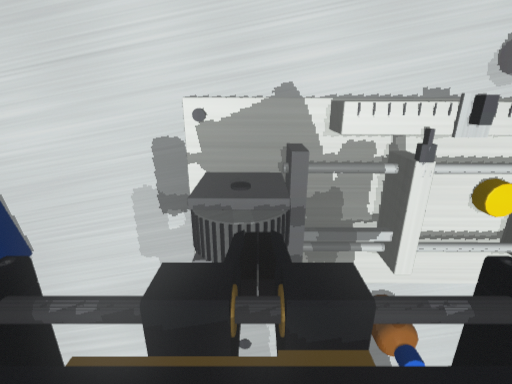

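```bash
cat > meas.py <<'E'
from h import *
import sys
n=sys.argv[1]; i=viewer.camera_info("wrist"); f=np.load(n+".npz"); i["world_from_camera"]=f["M"]
a=np.radians(-10.25); R=np.array([[np.cos(a),-np.sin(a)],[np.sin(a),np.cos(a)]]); t=np.array([.5507,.0207])
X=cloud(i,f["d"]); Y=X.copy(); Y[...,:2]=(X[...,:2]-t)@R; x,y,z=np.moveaxis(Y,-1,0)
for nm,m in {"ptr":(x>.058)&(x<.0665)&(z>.0525)&(z<.06)&(abs(y)<.06),"mark":(x>.069)&(x<.09)&(z>.0555)&(z<.064)&(abs(y+.036)<.012)}.items():
    v,u=np.nonzero(m)
    print(nm,m.sum(),"y range",y[m].min().round(4),y[m].max().round(4),"med",np.median(y[m]).round(4),"z",np.median(z[m]).round(4),"x",np.median(x[m]).round(4),"px",u.mean().round(1),v.mean().round(1))
E
python3 meas.py w1; python3 meas.py w3
```

```text
ptr 23 y range -0.0008 0.0025 med 0.0011 z 0.0547 x 0.062 px 359.6 117.8
mark 138 y range -0.0403 -0.0313 med -0.0352 z 0.0585 x 0.0778 px 394.2 103.8
ptr 80 y range -0.0082 -0.0037 med -0.0055 z 0.0544 x 0.0619 px 430.6 134.0
mark 522 y range -0.0405 -0.0299 med -0.0344 z 0.0585 x 0.0782 px 486.9 108.4
```

Emit:
apply_moves(steps=[[-0.3,0,0,0,0],[0,0,0,0,0],[0,0,-0.45,0,0],[0,0,-0.4,0,0],[0,0,0,0,0],[0.2,0,0,0,0],[0.09,0,0,0,0],[0,0,0,0,0]])

```text
time: 8.3
tcp_pos: [0.5751, 0.1507, 0.0875]
orientation: [0.543, 0.454, -0.541, 0.454]
wrist_force: [-2.1, 1.9, 13.9]
gripper_width: 0.0002
```

Emit:
apply_moves(steps=[[0,0,0.1,0,0],[0,0,0.13,0,0],[0,0,0.13,0,0],[0,0,0.13,0,0],[0,0,0.13,0,0],[0,0,0.13,0,0],[0,0,0.1,0,0],[0,0,0,0,0]])

```text
time: 9.3
tcp_pos: [0.5702, 0.1235, 0.0877]
orientation: [0.543, 0.453, -0.542, 0.454]
wrist_force: [-4.1, -0.2, 17.6]
gripper_width: 0.0002
```

```bash
python3 look.py w4; python3 meas.py w4
```

```text
9.3 [0.57017293 0.12350653 0.08766481] [-4.1287789  -0.21253932 17.58732965]
ptr 82 y range -0.0164 -0.0118 med -0.0131 z 0.0546 x 0.0622 px 440.5 134.3
mark 500 y range -0.0405 -0.0301 med -0.0346 z 0.0585 x 0.078 px 484.9 109.3
```

Emit:
apply_moves(steps=[[-0.3,0,0,0,0],[0,0,0,0,0],[0,0,-0.45,0,0],[0,0,-0.4,0,0],[0,0,0,0,0],[0.2,0,0,0,0],[0.09,0,0,0,0],[0,0,0,0,0]])

```text
time: 10.35
tcp_pos: [0.575, 0.1505, 0.0876]
orientation: [0.543, 0.454, -0.541, 0.454]
wrist_force: [-2.9, 1.6, 12.5]
gripper_width: 0.0008
```

Emit:
apply_moves(steps=[[0,0,0.1,0,0],[0,0,0.13,0,0],[0,0,0.13,0,0],[0,0,0.13,0,0],[0,0,0.13,0,0],[0,0,0.13,0,0],[0,0,0.1,0,0],[0,0,0,0,0]])

```text
time: 11.35
tcp_pos: [0.5701, 0.1236, 0.0877]
orientation: [0.543, 0.453, -0.542, 0.454]
wrist_force: [-3.4, 0.1, 16.0]
gripper_width: 0.0006
```

Emit:
apply_moves(steps=[[-0.3,0,0,0,0],[0,0,0,0,0],[0,0,-0.45,0,0],[0,0,-0.4,0,0],[0,0,0,0,0],[0.2,0,0,0,0],[0.1,0,0,0,0],[0,0,0,0,0]])

```text
time: 12.35
tcp_pos: [0.575, 0.1505, 0.0876]
orientation: [0.543, 0.454, -0.542, 0.453]
wrist_force: [-3.3, 2.4, 12.4]
gripper_width: 0.0006
```

```bash
python3 look.py w5; python3 meas.py w5
```

```text
12.35 [0.57496247 0.15045514 0.08759238] [-3.32702441  2.40814329 12.36808008]
ptr 91 y range -0.0234 -0.0184 med -0.0202 z 0.0544 x 0.0619 px 494.2 134.8Traceback (most recent call last):
  File "meas.py", line 8, in <module>
    print(nm,m.sum(),"y range",y[m].min().round(4),y[m].max().round(4),"med",np.median(y[m]).round(4),"z",np.median(z[m]).round(4),"x",np.median(x[m]).round(4),"px",u.mean().round(1),v.mean().round(1))
                               ~~~~~~~~^^
    return umr_minimum(a, axis, None, out, keepdims, initial, where)
ValueError: zero-size array to reduction operation minimum which has no identity
```

View pics/w5.png

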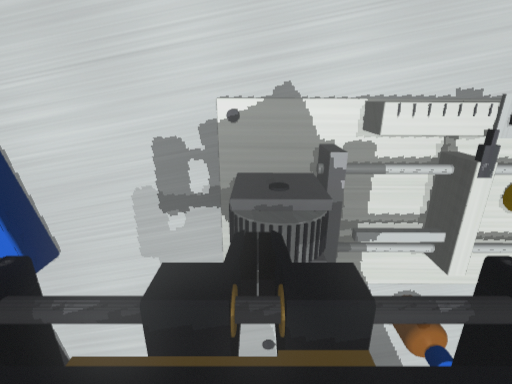

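Emit:
apply_moves(steps=[[0,0,0.1,0,0],[0,0,0.13,0,0],[0,0,0.13,0,0],[0,0,0.13,0,0],[0,0,0.13,0,0],[0,0,0.13,0,0],[0,0,0.1,0,0],[0,0,0,0,0]])

```text
time: 13.4
tcp_pos: [0.5701, 0.1236, 0.0877]
orientation: [0.543, 0.453, -0.542, 0.454]
wrist_force: [-3.1, 0.5, 15.5]
gripper_width: 0.0006
```

```bash
python3 look.py w6; python3 meas.py w6; python3 - <<'E'
import numpy as np,cv2
p=np.load("w6.npz")["p"]
cv2.imwrite("pics/w6b.png",cv2.resize(p[85:165,412:512],None,fx=7,fy=7,interpolation=cv2.INTER_CUBIC))
E
```

```text
13.4 [0.57006793 0.12358548 0.08772341] [-3.05148961  0.47576577 15.52888929]
ptr 80 y range -0.0313 -0.0269 med -0.0288 z 0.0544 x 0.0621 px 464.4 134.4
mark 497 y range -0.0404 -0.0304 med -0.0343 z 0.0585 x 0.078 px 484.9 108.8
```

View pics/w6b.png

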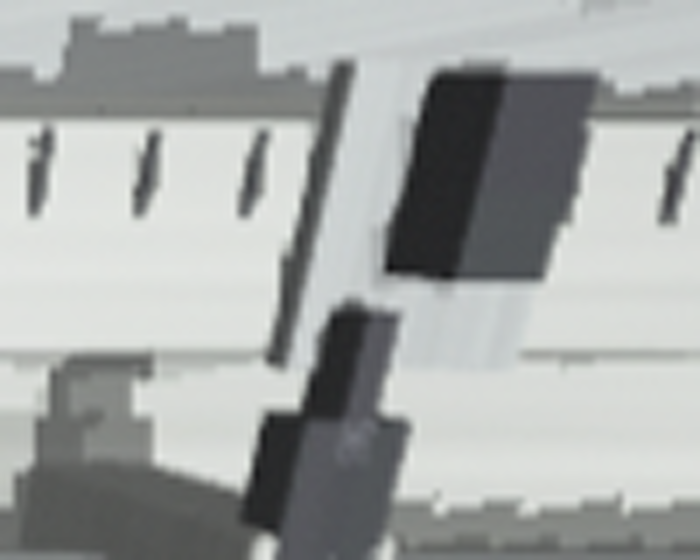

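```bash
cat > m2.py <<'E'
from h import *
def go(n,r0,c0,k,ptr,mk):
    i=viewer.camera_info("wrist"); i["world_from_camera"]=np.load(n+".npz")["M"]
    a=np.radians(-10.25); R=np.array([[np.cos(a),-np.sin(a)],[np.sin(a),np.cos(a)]]); t=np.array([.5507,.0207])
    g=lambda c,z:R.T@(ray(i,(c[0]+.5)/k-.5+c0,(c[1]+.5)/k-.5+r0,z)[:2]-t)
    P=np.array([g(c,.0545) for c in ptr]);M=np.array([g(c,.0585) for c in mk])
    print((P*1000).round(1).tolist(),(M*1000).round(1).tolist(),"ptr-mark mm",(P[:,1].mean()-M[:,1].mean())*1000)
E
python3 -c "
from m2 import *
go('w6',85,412,7,[(358,312),(400,312)],[(460,278),(545,278)])"
```

```text
[[65.3, -26.9], [65.3, -30.7]] [[68.7, -32.3], [68.7, -40.0]] ptr-mark mm 7.350111102409844
```

Emit:
apply_moves(steps=[[-0.3,0,0,0,0],[0,0,0,0,0],[0,0,-0.45,0,0],[0,0,-0.4,0,0],[0,0,0,0,0],[0.2,0,0,0,0],[0.1,0,0,0,0],[0,0,0,0,0]])

```text
time: 14.45
tcp_pos: [0.5749, 0.1505, 0.0876]
orientation: [0.543, 0.454, -0.541, 0.454]
wrist_force: [-2.6, 1.9, 12.2]
gripper_width: 0.0003
```

Emit:
apply_moves(steps=[[0,0,0.1,0,0],[0,0,0.12,0,0],[0,0,0.12,0,0],[0,0,0.12,0,0],[0,0,0.12,0,0],[0,0,0.1,0,0],[0,0,0,0,0],[0,0,0,0,0]])

```text
time: 15.45
tcp_pos: [0.5712, 0.1297, 0.0882]
orientation: [0.543, 0.454, -0.542, 0.454]
wrist_force: [-3.0, 1.2, 18.6]
gripper_width: 0.0005
```

```bash
python3 look.py w7; python3 meas.py w7; python3 - <<'E'
import numpy as np,cv2
p=np.load("w7.npz")["p"]
cv2.imwrite("pics/w7b.png",cv2.resize(p[85:165,412:512],None,fx=7,fy=7,interpolation=cv2.INTER_CUBIC))
E
```

```text
15.45 [0.57121312 0.12972567 0.08819504] [-3.04073332  1.15945035 18.61960316]
ptr 84 y range -0.0375 -0.0326 med -0.0345 z 0.0544 x 0.0617 px 482.4 134.6
mark 504 y range -0.0405 -0.0301 med -0.0345 z 0.0585 x 0.078 px 494.8 109.2
```

View pics/w7b.png

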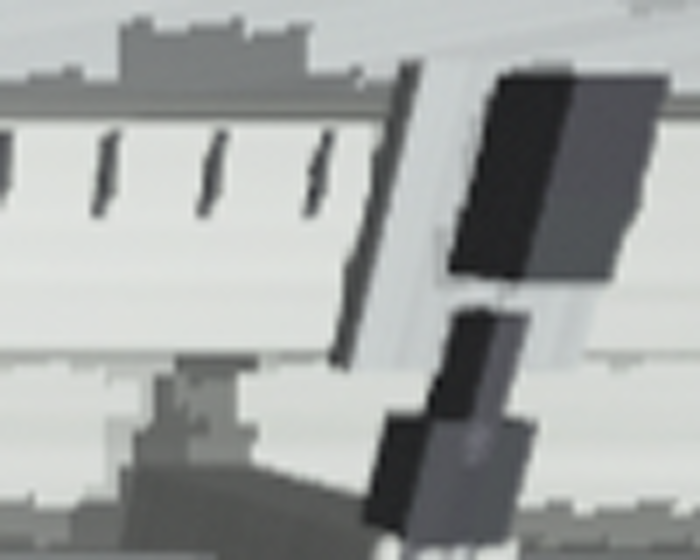

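```bash

python3 -c "
from m2 import *
go('w7',85,412,7,[(489,314),(528,314)],[(527,278),(611,278)])"
```

```text
[[65.2, -32.9], [65.2, -36.5]] [[68.8, -32.3], [68.9, -39.8]] ptr-mark mm 1.331863764673362
```

Emit:
apply_moves(steps=[[0,0,0.05,0,0],[0,0,0.05,0,0],[0,0,0,0,0],[-0.3,0,0,0,0],[-1,0,0,0,0],[-1,0,0,0,0],[0,0,0,0,0],[0,0,0,0,0]])

```text
time: 16.5
tcp_pos: [0.5698, 0.1259, 0.1545]
orientation: [-0.542, -0.454, 0.543, -0.453]
wrist_force: [0.2, -0.0, -1.2]
gripper_width: 0.0005
```

Emit:
apply_moves(steps=[[-1,0,1,0,0],[-1,0,1,0,0],[0,0,1,0,0],[0,0,1,0,0],[0,0,0.8,0,0],[0,0,0,0,0],[0,0,0,0,0],[0,0,0,0,0]])

```text
time: 17.5
tcp_pos: [0.5451, -0.0137, 0.2148]
orientation: [0.542, 0.455, -0.542, 0.454]
wrist_force: [0.9, 0.7, -0.2]
gripper_width: 0.0005
```

```bash
python3 look.py w8; python3 meas.py w8
```

```text
17.5 [ 0.54507822 -0.01372723  0.21478275] [ 0.93333894  0.74430128 -0.20182344]
ptr 22 y range -0.0374 -0.0352 med -0.0363 z 0.0547 x 0.0622 px 260.0 119.2
mark 136 y range -0.0394 -0.0319 med -0.0356 z 0.0586 x 0.0778 px 259.5 104.0
```

View pics/w8.png

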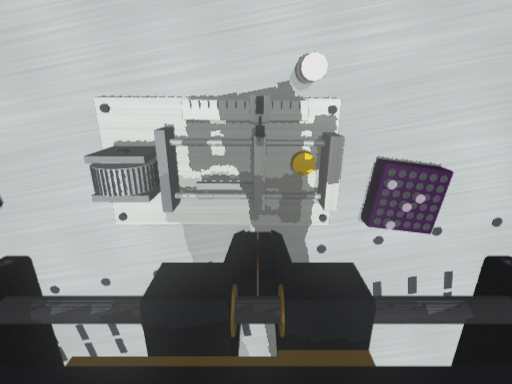

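```bash
python3 - <<'E'
import numpy as np,cv2
p=np.load("w8.npz")["p"]
cv2.imwrite("pics/w8b.png",cv2.resize(p[85:145,225:295],None,fx=9,fy=9,interpolation=cv2.INTER_CUBIC))
E
```

```text
(no output)
```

View pics/w8b.png

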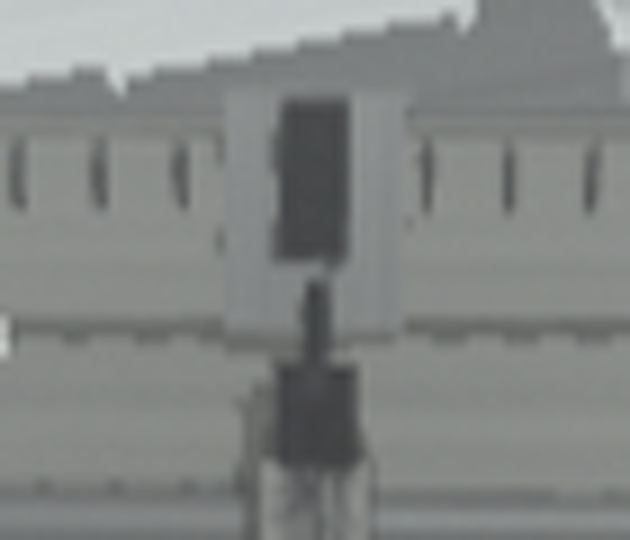

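```bash
python3 -c "
from h import *
print(ctrl.job_done()); print(telemetry.observe()['time'])"
```

```text
the job is handed in; nothing more can be done
None
the job is handed in; nothing more can be done
```

I closed the jaw until the pointer tip stood opposite the gauge mark, and handed the job in at about 17.6 s of the 51 s allowed. I pressed the shut fingertips on the crown and rolled it in five strokes plus a small trim. The reported force was about 12–20 N while rolling and 27 N on the first touch, before I eased off.

- **Alignment:** a wrist picture taken from directly above put the pointer tip at y ≈ -36.3 mm and the mark's centre at about -35.6 mm. The picture itself shows about 0.8 mm overshoot, inside the ±4 mm limit.
- **Disagreement:** before the trim, the two ways of reading an oblique view disagreed by about 1 mm (0.2 mm against 1.3 mm left to go). I trimmed 3 mm at the rim, in between. The later overhead view showed the slight overshoot.
- **Hand clear:** the fingertips finished about 0.21 m above the deck, with the reported force near zero. Nothing but the wheel was meant to be touched, and the last picture showed the cap, vial and microrack upright. I did not look again at the flask, tube rack or pipette after the last stroke.

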